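# Roll the vial carrier to the end stop and put it on the balance

### The arm

A 7-joint arm with a two-finger parallel gripper is mounted at the origin on the work surface. World frame = base frame: x ahead of the robot, y to its left, z up, the work surface at z = 0. Lengths are in m, angles in rad, forces in N, time in s.
With the tool pointing down it reaches from about 0.35 to 0.9 m from the base axis. Payload 8.1 kg.
Tool frame: the origin (TCP) lies between the finger pads; the fingertips stand bot.finger_overhang ahead of it and the grasp point (between the pads) is the TCP (bot.finger_overhang is the distance from the TCP to the fingertips, in m); z points along the fingers, x is the direction in which the jaws open and shut, and the axes are right-handed (so a half turn about z gives the same grasp; the last joint's range is limited). The gripper opens to 85 mm and grips with 20 to 120 N. Pads are 22 mm wide; open, the fingers measure 114 mm over their backs; the gripper's body (76 mm by 85 mm) begins 54 mm behind the grasp point. The pads swing forward as they close: fully open they stand 13 mm farther back than shut.
Start: joints at [-1.401, 0.434, 0.025, 1.573, -0.012, 1.134, -0.075], TCP at [0.168, 0.602, 0.25] pointing down, gripper open.
Joint ranges: [-2.62, 2.62], [-0.44, 2.09], [-1.27, 1.32], [0.08, 2.57], [-1.32, 4.46], [0.12, 2], [-2.74, 2.74]. Speed limits (rad/s): [2.22, 2.22, 3.01, 3.01, 3.14, 3.14, 3.14].

### API

Orientations are given as a rotation vector (axis times angle).
In Python, from cell import bot, cams gives the robot as it stands. The module is installed in compiled form; this text tells all that it offers.
- The arm moves only by the tool play_rows, never from a script. Its argument "series" is a list of rows, each an object with "linear": the shift along the tool's x, y, z in cm, a list of three; "roll": the turn about the tool's z in degrees. A call has exactly 10 rows; each row shifts and turns the commanded pose from where the row before left it, along the tool's axes as they then stand; what a row does not reach is not made up. A row lasts 1/8 s, in which the tool goes at most 62.5 mm and 10.7 degrees, less where a joint would pass 70% of its speed; a pose out of reach is approached as far as the arm can. A call is refused whole if a number of a shift passes 6.25 or a number of a turn 10.7, either way. A call with a gripper value outside its range is refused whole. "grip" is the opening, from -1 (shut) to 1 (fully open), set as the call begins (left out, the last holds). The fingers move at their own pace and stop on an object; "grip_force" is the grip in N (left out, the last holds). Time passes only in rows, so rows that do not move let the fingers close, or fill a call up. It gives the time, the measured TCP pose, the force and the opening at its end, in the units of the state.
- bot.sense(): the state, without advancing time (a new reading comes with each control period).
- cams.get_image(name): name is "scene" or "top"; returns a dict with "frame" (420x560x3 uint8, red, green, blue), "fx", "fy", "cx", "cy" (pixels), "cam_to_world" (4x4, takes a point from camera to world coordinates). Camera axes: x right, y up, looking along -z (the intrinsics and any distortion apply to the point x, -y, -z); pixel columns grow to the right and rows downward; lengths in m; the calibration is good to about 2 mm. A picture is of the moment at which its call begins. There is no depth.
- bot.finish_job(): hands the job in, once; it reports no verdict.
The state is a dict: "time": time; "joint_positions": joint angles; "dq": joint speeds; "tau": joint torques, N m; "eef_pos": TCP position; "tcp_rot": TCP orientation; "wrist_force": force on the tool from outside, world axes, zero at the start; "torque": the same for the moment, N m; "finger_gap": finger opening in m.
Only numpy, scipy, OpenCV 4.12 (cv2) and the standard library are available. Lean on these libraries where they do the work, as an engineer would, in place of code of your own. Each camera call takes 0.05 s, during which the arm holds its last target. There are 200 camera calls.

### The job

Roll the vial carrier that stands on the roller lane along the rollers until it is fully up against the end stop, without lifting it off the rollers on the way. Then lift it off by its handle and set it down gently, upright, in the middle of the balance pan and let go; do not drop it. Leave the spare carrier on the bench where it is.

Things in the scene. Friction and masses are not known exactly. Their poses are not given: they have to be found in the camera images.
- carrier: Red plastic vial carrier on the lane, its y along the lane: block 84 (x) by 120 (y) by 50 mm high, two rows of six vials at x = +-28, vial tops 62 mm above its underside. Handle over its middle: bar along y, 14 thick, 86 long, 88 to 110 mm above the underside, on posts at y = +-38, open below. 0.35 to 0.7 kg. Origin: centre of the underside, z up.
- lane: Fixed roller lane, 400 mm long, 124 wide; origin: centre of its underside. y runs along it to the end stop. Level free rollers, tops 56 mm above origin, under 1 N rolls the carrier. Side rails 10 mm above rollers, 8 mm clear each side of the carrier. Stop: upright plate at the +y end, face at y = 185, top 40 mm above rollers; carrier against it has its origin at lane y = 125 mm.
- pan (a point): Centre of the top face of the balance pan: a square steel plate 150 by 150 mm, 72 mm above the bench, on a white laboratory balance fixed to the bench (250 by 190 mm, 62 mm high, display towards the robot). z up; x and y along the pan's edges.
- spare: Spare vial carrier standing on the bare bench near the robot, not on the lane: like the other but shorter, 84 by 84 mm, two rows of four vials, a shorter handle (50 mm long), 110 mm high. Loose; leave it alone. Origin: centre of its underside.
There are look-alikes about, which are no part of the job. Leave any yellow look-alike of the carrier alone.

How it is judged:
By the outcome, as a careful person would: the job done as asked, in the order asked, and still so for the second after the job is handed in, with the robot touching nothing.
It also fails if it takes over 42 s, if anything falls off the work surface, if the arm or the gripper's body presses on something with over 40 N, if the wrist force passes 120 N, or if a joint passes its speed limit or range.

## Working session

There is one attempt and no reset: what is moved stays moved. The work goes in short steps, Python scripts to look and compute and a tool call to move; the robot and the scene stay as the last step left them, time stands still between calls to the robot, and variables do not carry over. Pictures are saved under pics/ and viewed, about 8 in all and at most 12, crops included, and the job is handed in when it is done.

Besides the shell and the picture viewer there is one more tool, called after "Emit:" by a JSON object that holds its "fn" and its "kwargs", one argument or row to a line. play_rows: Moves the arm, as the interface text tells. Its arguments: {"type":"object","properties":{"series":{"type":"array","items":{"type":"object","properties":{"linear":{"type":"array","items":{"type":"number"}},"roll":{"type":"number"}}}},"grip":{"type":"number"},"grip_force":{"type":"number"}},"required":["series"]}

```bash
mkdir -p pics; cat > h.py <<'E'
import numpy as np, cv2
from cell import bot, cams
def grab(n):
    d=cams.get_image(n); return d
def ray(d,u,v):
    M=np.array(d["cam_to_world"]); c=np.array([(u-d["cx"])/d["fx"],-(v-d["cy"])/d["fy"],-1.])
    return M[:3,3], M[:3,:3]@c
def onz(d,u,v,z):
    o,r=ray(d,u,v); return o+r*(z-o[2])/r[2]
def proj(d,p):
    M=np.array(d["cam_to_world"]); c=M[:3,:3].T@(np.array(p)-M[:3,3]); 
    return d["cx"]+d["fx"]*c[0]/-c[2], d["cy"]-d["fy"]*c[1]/-c[2]
def save(d,n): cv2.imwrite("pics/"+n,d["frame"][:,:,::-1])
E
python3 - <<'E'
from h import *
for n in("scene","top"):
    d=grab(n); save(d,n+"0.png"); print(n,{k:v for k,v in d.items() if k!="frame"})
print(bot.sense(),bot.finger_overhang)
E
```

```text
scene {'fx': 420.0502888884516, 'fy': 420.0502888884516, 'cx': 281.8644376448144, 'cy': 208.14973707871357, 'cam_to_world': array([[-0.39239773, -0.72431851,  0.5669098 ,  1.05924819],
       [ 0.91970685, -0.30041064,  0.25277018,  0.21971728],
       [-0.01278038,  0.62057727,  0.78404115,  0.83345288],
       [ 0.        ,  0.        ,  0.        ,  1.        ]])}
top {'fx': 546.9286401479429, 'fy': 546.9286401479429, 'cx': 272.68384346058747, 'cy': 212.29206987639924, 'cam_to_world': array([[ 0.02683595,  0.99500895, -0.0961094 ,  0.36101605],
       [-0.99955171,  0.02798602,  0.01063805, -0.01291046],
       [ 0.01327468,  0.09578084,  0.99531393,  1.56341131],
       [ 0.        ,  0.        ,  0.        ,  1.        ]])}
{'time': 0.1, 'joint_positions': array([-1.40056856,  0.43513244,  0.02497595,  1.57402263, -0.0115787 ,
        1.13401172, -0.07510004]), 'dq': array([ 6.18835951e-04, -2.26706917e-03,  9.90599995e-05, -1.57769973e-03,
        1.52813368e-03,  7.04063748e-04, -7.26572351e-04]), 'tau': array([ 3.34290053e-03, -6.71758819e+01,  1.02820136e+00, -3.16903067e+01,
        1.58278638e-02,  7.26912607e-03,  1.15237322e-04]), 'eef_pos': array([0.16834863, 0.60144461, 0.24961104]), 'tcp_rot': array([ 2.50218049e+00,  1.89803778e+00, -1.63660800e-03]), 'wrist_force': array([ 0.83103893, -0.36382267,  0.30182376]), 'torque': array([-0.02412162, -0.00769721,  0.0183501 ]), 'finger_gap': 0.0855686941565146} 0.019
```

View pics/scene0.png

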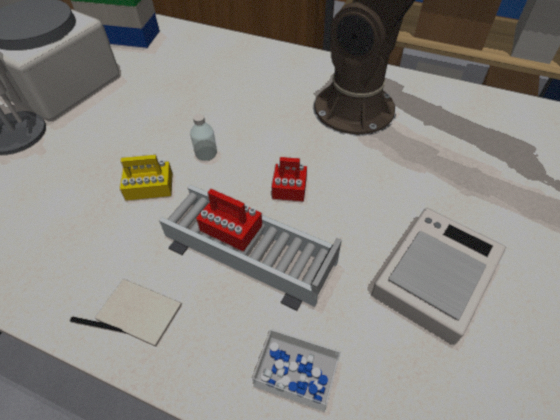

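View pics/top0.png

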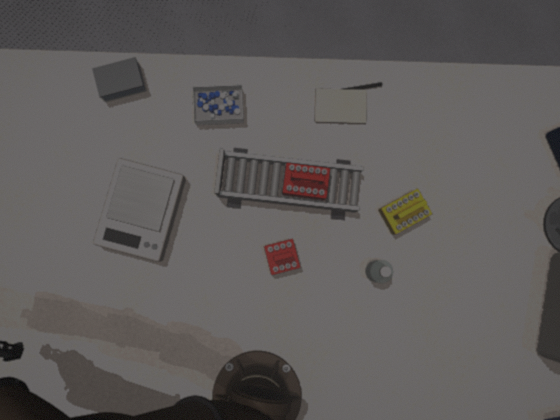

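The scene shows a red six-row carrier on the lane (scene 230,220; top 306,181), a short red one on the bench (top 282,258; the spare) and a yellow look-alike (top 405,211). Only the first is red, on the rollers and long, so it is the one meant. The end stop appears to be the upright plate at the left end in the top view (220,172). I'll confirm both in a crop.

```bash
python3 - <<'E'
from h import *
d=grab("top"); f=d["frame"]
c=f[135:275,85:375]; c=np.clip(cv2.resize(c,None,fx=2.75,fy=2.75,interpolation=cv2.INTER_CUBIC).astype(float)*2.0,0,255).astype(np.uint8)
cv2.imwrite("pics/crop1.png",c[:,:,::-1])
R,G,B=[f[:,:,i].astype(int) for i in range(3)]
m=((R>70)&(R>2.0*G)&(R>2.0*B)).astype(np.uint8)
m=cv2.morphologyEx(m,cv2.MORPH_CLOSE,np.ones((5,5)))
for k in cv2.findContours(m,0,2)[0]:
    if cv2.contourArea(k)<200: continue
    (u,v),_,_=r=cv2.minAreaRect(k); print(r)
    for z in (.05,.106): 
        b=[onz(d,*p,z)[:2] for p in cv2.boxPoints(r)]; print(z,np.round(b,4).tolist(),np.round(np.mean(b,0),4))
E
```

```text
((281.8235778808594, 256.2941589355469), (29.10427474975586, 28.619203567504883), 75.96376037597656)
0.05 [[0.4139, -0.0087], [0.4352, -0.085], [0.358, -0.1063], [0.3369, -0.0303]] [ 0.386  -0.0576]
0.106 [[0.412, -0.0089], [0.4325, -0.0823], [0.3581, -0.1028], [0.3378, -0.0297]] [ 0.3851 -0.0559]
((305.90771484375, 180.2384796142578), (43.784263610839844, 30.26447296142578), 7.125016689300537)
0.05 [[0.5633, -0.0544], [0.6485, -0.0628], [0.6366, -0.1851], [0.5515, -0.1761]] [ 0.6    -0.1196]
0.106 [[0.5558, -0.0529], [0.6378, -0.061], [0.6264, -0.1788], [0.5444, -0.17]] [ 0.5911 -0.1157]
```

View pics/crop1.png

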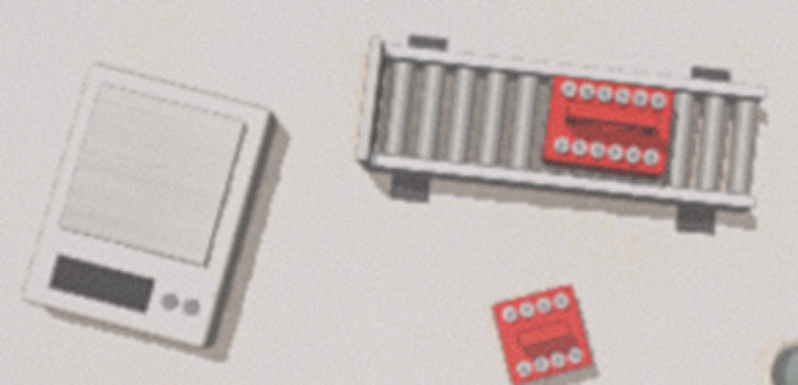

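The crop confirms it: the lane carrier has six vials per row (crop 608,125), and the stop plate is at the left lane end (crop 370,100). The spare is at crop 545,330, and the pan corners are near crop (100,83), (245,123), (207,266) and (60,227).

```bash
python3 - <<'E'
from h import *
from scipy.spatial.transform import Rotation as Ro
d=grab("top")
w=lambda x,y,z: onz(d,x/2.75+85-.3,y/2.75+135-.3,z)[:2]
st=[w(377,38,.096),w(360,162,.096)]; en=[w(765,92,.066),w(752,207,.066)]
print("stop",np.round(st,4),"end",np.round(en,4), np.linalg.norm(st[0]-st[1]),np.linalg.norm(en[0]-en[1]))
s,e=np.mean(st,0),np.mean(en,0); ax=(s-e)/np.linalg.norm(s-e); print("axis",ax,np.linalg.norm(s-e),"ang",np.degrees(np.arctan2(-ax[0],ax[1])), "goal", e+ax*.325)
P=np.array([w(*p,.072) for p in [(100,83),(245,123),(207,266),(60,227)]]); print("pan",np.round(P,4).tolist(),P.mean(0),np.linalg.norm(P-np.roll(P,1,0),axis=1))
# pan by scene view
q=P.mean(0)
s=bot.sense(); R=Ro.from_rotvec(s["tcp_rot"]).as_matrix(); print(np.round(R,3)); print("tool x heading",np.degrees(np.arctan2(R[1,0],R[0,0])))
# scene-view check: red carrier
d=grab("scene"); f=d["frame"]
for z,name,p in [(.096,"goalstop",None)]: pass
print("scene proj pan",[np.round(proj(d,[*p,.072])) for p in P], "carrier handle",proj(d,[.592,-.116,.166]))
c=f[170:330,150:510]; c=cv2.resize(c,None,fx=2.2,fy=2.2,interpolation=cv2.INTER_CUBIC)
cv2.imwrite("pics/crop2.png",c[:,:,::-1])
E
```

```text
stop [[0.6732 0.1146]
 [0.5491 0.1269]] end [[ 0.6358 -0.2761]
 [ 0.5187 -0.2644]] 0.12475094062859536 0.11774182989506143
axis [0.08635273 0.99626463] 0.3924595971735269 ang -4.953816794028563 goal [0.60529968 0.05353264]
pan [[0.6243, 0.3919], [0.5881, 0.2454], [0.4441, 0.2766], [0.4787, 0.4237]] [0.533816   0.33436675] [0.14904716 0.15093151 0.14738698 0.15112117]
[[ 0.269  0.963 -0.   ]
 [ 0.963 -0.269 -0.001]
 [-0.001  0.    -1.   ]]
tool x heading 74.3688056589629
scene proj pan [array([460., 318.]), array([389., 276.]), array([419., 228.]), array([486., 263.])] carrier handle (np.float64(225.62852895431556), np.float64(196.081437216406))
```

View pics/crop2.png

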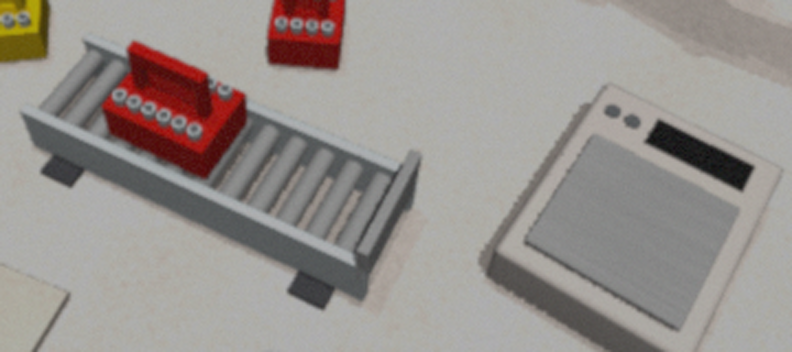

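The scene crop shows the stop plate at (390,210) and the pan where the top view put it. Carrier ≈ (0.592, -0.116), heading -5°, and travel to the stop ≈ 170 mm. Next I swing behind the carrier with the fingers shut.

Emit:
{"fn": "play_rows", "kwargs": {
  "series": [
    {"linear":[-0.67,4.96,0],"roll":4},
    {"linear":[-0.67,4.96,0],"roll":4},
    {"linear":[-0.67,4.96,0],"roll":4},
    {"linear":[-0.67,4.96,0],"roll":4},
    {"linear":[-0.67,4.96,0],"roll":4},
    {"linear":[-0.67,4.96,0],"roll":4},
    {"linear":[-0.67,4.96,0],"roll":4},
    {"linear":[-0.67,4.96,0],"roll":4},
    {"linear":[-0.67,4.96,0],"roll":4},
    {"linear":[-0.67,4.96,0],"roll":4}
  ],
  "grip": -1,
  "grip_force": 40
}}

```text
time: 1.5
eef_pos: [0.5376, 0.2766, 0.2503]
tcp_rot: [-3.002, -0.925, -0.0]
wrist_force: [0.5, 0.5, 0.5]
finger_gap: 0.0003
```

Emit:
{"fn": "play_rows", "kwargs": {
  "series": [
    {"linear":[-0.67,4.96,0],"roll":4},
    {"linear":[-0.67,4.96,0],"roll":4},
    {"linear":[-0.67,4.96,0],"roll":4},
    {"linear":[-0.67,4.96,0],"roll":4},
    {"linear":[-0.67,4.96,0],"roll":4},
    {"linear":[-0.67,4.96,0],"roll":4},
    {"linear":[-0.67,4.96,0],"roll":4},
    {"linear":[-0.67,4.96,0],"roll":4},
    {"linear":[-0.67,4.96,0],"roll":4},
    {"linear":[0,0,0],"roll":4}
  ]
}}

```text
time: 2.75
eef_pos: [0.6173, -0.1636, 0.2506]
tcp_rot: [3.134, -0.17, -0.0]
wrist_force: [0.0, 1.0, 0.1]
finger_gap: 0.0001
```

Emit:
{"fn": "play_rows", "kwargs": {
  "series": [
    {"linear":[-0.95,2.3,0],"roll":-1},
    {"linear":[-0.95,2.4,0],"roll":0},
    {"linear":[-0.95,2.4,0],"roll":0},
    {"linear":[0,0,2.5],"roll":0},
    {"linear":[0,0,3],"roll":0},
    {"linear":[0,0,3],"roll":0},
    {"linear":[0,0,3],"roll":0},
    {"linear":[0,0,2],"roll":0},
    {"linear":[0,0,0],"roll":0},
    {"linear":[0,0,0],"roll":0}
  ]
}}

```text
time: 4.0
eef_pos: [0.5847, -0.2261, 0.1161]
tcp_rot: [3.139, -0.127, 0.001]
wrist_force: [1.1, -0.7, -0.1]
finger_gap: -0.0001
```

```bash
python3 - <<'E'
from h import *
d=grab("scene"); f=d["frame"]
c=f[150:310,140:370]; c=cv2.resize(c,None,fx=3.4,fy=3.4,interpolation=cv2.INTER_CUBIC)
cv2.imwrite("pics/crop3.png",c[:,:,::-1]); s=bot.sense(); print(s["eef_pos"],s["tcp_rot"],s["wrist_force"])
E
```

```text
[ 0.58491934 -0.22609417  0.11639026] [ 3.13863725e+00 -1.27051576e-01  2.40889343e-03] [ 0.31501793 -0.3763877   0.55510866]
```

View pics/crop3.png

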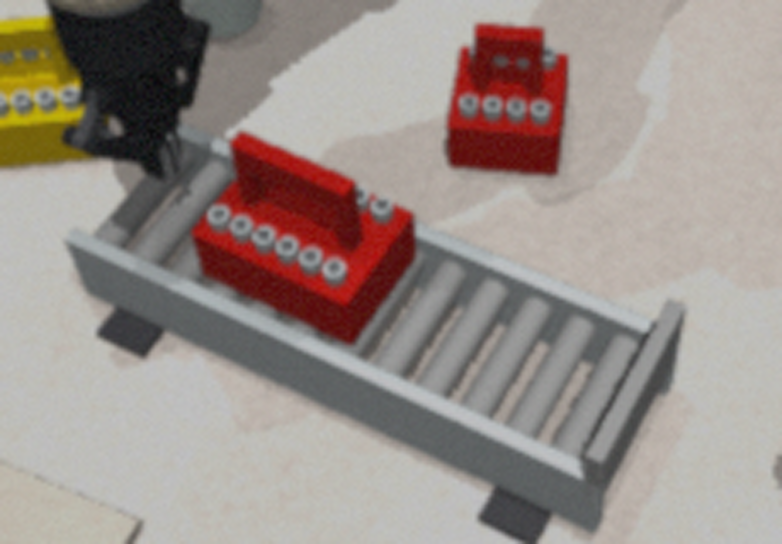

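The fingers are behind the carrier (crop 175,165), inside the rails. The gap to the block is about 40 mm. I'll push slowly.

Emit:
{"fn": "play_rows", "kwargs": {
  "series": [
    {"linear":[0,-1.2,0],"roll":0},
    {"linear":[0,-1.0,0],"roll":0},
    {"linear":[0,-0.8,0],"roll":0},
    {"linear":[0,-0.6,0],"roll":0},
    {"linear":[0,-0.8,0],"roll":0},
    {"linear":[0,-1.1,0],"roll":0},
    {"linear":[0,-1.4,0],"roll":0},
    {"linear":[0,-1.5,0],"roll":0},
    {"linear":[0,-1.5,0],"roll":0},
    {"linear":[0,-1.5,0],"roll":0}
  ]
}}

```text
time: 5.3
eef_pos: [0.5936, -0.1109, 0.1153]
tcp_rot: [-3.139, 0.126, -0.0]
wrist_force: [0.5, -0.6, 0.6]
finger_gap: -0.0002
```

Emit:
{"fn": "play_rows", "kwargs": {
  "series": [
    {"linear":[0,-1.5,0],"roll":0},
    {"linear":[0,-1.5,0],"roll":0},
    {"linear":[0,-1.2,0],"roll":0},
    {"linear":[0,-0.9,0],"roll":0},
    {"linear":[0,-0.7,0],"roll":0},
    {"linear":[0,-0.5,0],"roll":0},
    {"linear":[0,-0.5,0],"roll":0},
    {"linear":[0,-0.4,0],"roll":0},
    {"linear":[0,-0.3,0],"roll":0},
    {"linear":[0,-0.3,0],"roll":0}
  ]
}}

```text
time: 6.55
eef_pos: [0.5998, -0.0344, 0.1153]
tcp_rot: [3.139, -0.127, 0.0]
wrist_force: [-0.5, -0.4, 0.1]
finger_gap: 0.0002
```

```bash
python3 - <<'E'
from h import *
d=grab("scene"); f=d["frame"]
c=f[150:310,140:370]; c=cv2.resize(c,None,fx=3.4,fy=3.4,interpolation=cv2.INTER_CUBIC)
cv2.imwrite("pics/crop4.png",c[:,:,::-1]); s=bot.sense(); print(s["eef_pos"],s["tcp_rot"],s["wrist_force"])
E
```

```text
[ 0.59989044 -0.03380338  0.11528024] [-3.13875619e+00  1.26462974e-01 -2.80675282e-06] [0.39951029 1.86031559 0.07374081]
```

View pics/crop4.png

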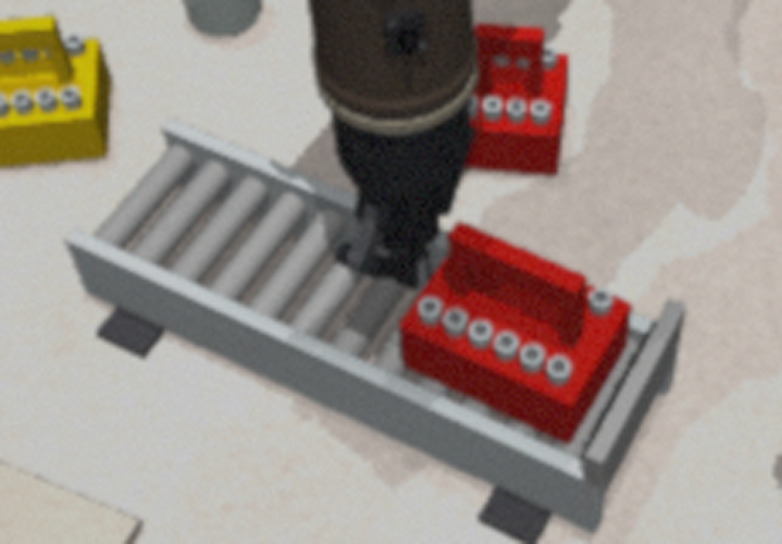

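The carrier is being pushed level and square. About 15 mm remains to the stop plate (crop 600,370).

Emit:
{"fn": "play_rows", "kwargs": {
  "series": [
    {"linear":[0,-0.2,0],"roll":0},
    {"linear":[0,-0.2,0],"roll":0},
    {"linear":[0,-0.2,0],"roll":0},
    {"linear":[0,-0.2,0],"roll":0},
    {"linear":[0,-0.15,0],"roll":0},
    {"linear":[0,-0.15,0],"roll":0},
    {"linear":[0,-0.1,0],"roll":0},
    {"linear":[0,-0.1,0],"roll":0},
    {"linear":[0,-0.1,0],"roll":0},
    {"linear":[0,0,0],"roll":0}
  ]
}}

```text
time: 7.85
eef_pos: [0.601, -0.0212, 0.1153]
tcp_rot: [3.138, -0.128, 0.0]
wrist_force: [-0.5, -3.9, 0.2]
finger_gap: 0.0003
```

Emit:
{"fn": "play_rows", "kwargs": {
  "series": [
    {"linear":[0,-0.05,0],"roll":0},
    {"linear":[0,-0.05,0],"roll":0},
    {"linear":[0,-0.05,0],"roll":0},
    {"linear":[0,-0.05,0],"roll":0},
    {"linear":[0,0,0],"roll":0},
    {"linear":[0,0,0],"roll":0},
    {"linear":[0,0,0],"roll":0},
    {"linear":[0,0,0],"roll":0},
    {"linear":[0,0,0],"roll":0},
    {"linear":[0,0,0],"roll":0}
  ]
}}

```text
time: 9.1
eef_pos: [0.6016, -0.0208, 0.1156]
tcp_rot: [3.136, -0.13, 0.002]
wrist_force: [0.8, -9.1, -0.5]
finger_gap: -0.0004
```

```bash
python3 - <<'E'
from h import *
d=grab("scene"); f=d["frame"]
c=f[200:310,230:370]; c=cv2.resize(c,None,fx=5,fy=5,interpolation=cv2.INTER_CUBIC)
cv2.imwrite("pics/crop5.png",c[:,:,::-1]); s=bot.sense(); print(s["eef_pos"],s["wrist_force"])
E
```

```text
[ 0.60160911 -0.02082162  0.11554273] [ 1.699813  -8.9694017 -1.277523 ]
```

View pics/crop5.png

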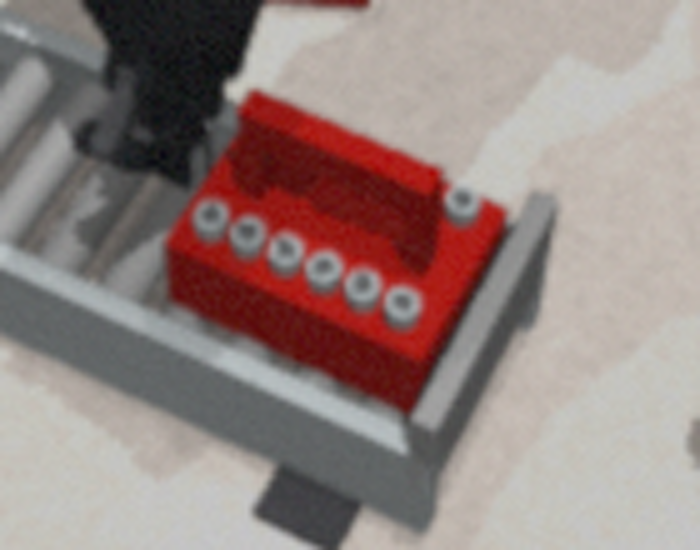

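The block's front face is flush with the stop plate (crop 430,390), and the tool stalled there at 9 N. I'll back off gently, rise and move over the handle.

Emit:
{"fn": "play_rows", "kwargs": {
  "series": [
    {"linear":[0,0.2,0],"roll":0},
    {"linear":[0,0.5,0],"roll":0},
    {"linear":[0,1.8,0],"roll":0},
    {"linear":[0,0,-2.5],"roll":0},
    {"linear":[0,0,-4],"roll":0},
    {"linear":[0,0,-3.5],"roll":0},
    {"linear":[-0.05,-3,0],"roll":0},
    {"linear":[-0.05,-3.5,0],"roll":0},
    {"linear":[-0.05,-3.1,0],"roll":0.5},
    {"linear":[0,0,0],"roll":0}
  ]
}}

```text
time: 10.4
eef_pos: [0.6052, 0.055, 0.215]
tcp_rot: [-3.137, 0.134, 0.001]
wrist_force: [-0.3, -0.3, -0.7]
finger_gap: -0.0003
```

```bash
python3 - <<'E'
from h import *
s=bot.sense(); print(s["time"],s["eef_pos"],s["tcp_rot"])
d=grab("scene"); f=d["frame"]
c=f[180:310,220:370]; c1=cv2.resize(c,None,fx=2.6,fy=2.6,interpolation=cv2.INTER_CUBIC)
t=grab("top"); c2=t["frame"][130:226,200:350]; c2=np.clip(cv2.resize(c2,None,fx=2.6,fy=2.6,interpolation=cv2.INTER_CUBIC).astype(float)*1.9,0,255).astype(np.uint8)
cv2.imwrite("pics/crop6.png",np.hstack([c1,np.vstack([c2,np.zeros((c1.shape[0]-c2.shape[0],c2.shape[1],3),np.uint8)])])[:,:,::-1])
for y in(-.043,.043):
  for z in (.166,): 
    p=[.6058+.088*y,.050+y*.996,z]; u,v=proj(d,p); print("handle end expected crop",(u-220)*2.6,(v-180)*2.6)
E
```

```text
10.4 [0.60520638 0.055      0.21496113] [-3.13735861e+00  1.34199375e-01  1.14779724e-03]
handle end expected crop 151.0105720909069 98.22976585117924
handle end expected crop 252.87102929694012 141.10129007333032
```

View pics/crop6.png

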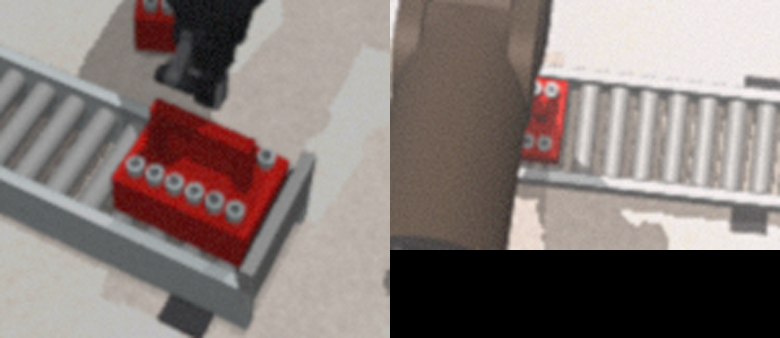

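The handle ends at crop (152,101) and (258,141) match the expected position, and the carrier is still flush with the stop. Opening and descending.

Emit:
{"fn": "play_rows", "kwargs": {
  "series": [
    {"linear":[0,0.4,0],"roll":0},
    {"linear":[0,0,0],"roll":0},
    {"linear":[0,0,0],"roll":0},
    {"linear":[0,0,0],"roll":0},
    {"linear":[0,0,0.5],"roll":0},
    {"linear":[0,0,1.5],"roll":0},
    {"linear":[0,0,1.5],"roll":0},
    {"linear":[0,0,1.5],"roll":0},
    {"linear":[0,0,1.0],"roll":0},
    {"linear":[0,0,0],"roll":0}
  ],
  "grip": 1
}}

```text
time: 11.75
eef_pos: [0.6045, 0.0484, 0.1543]
tcp_rot: [3.138, -0.141, -0.003]
wrist_force: [-0.7, -0.3, -0.3]
finger_gap: 0.0852
```

Emit:
{"fn": "play_rows", "kwargs": {
  "series": [
    {"linear":[0,0,0],"roll":0},
    {"linear":[0,0,0],"roll":0},
    {"linear":[0,0,0],"roll":0},
    {"linear":[0,0,0],"roll":0},
    {"linear":[0,0,0],"roll":0},
    {"linear":[0,0,0],"roll":0},
    {"linear":[0,0,0],"roll":0},
    {"linear":[0,0,0],"roll":0},
    {"linear":[0,0,0],"roll":0},
    {"linear":[0,0,0],"roll":0}
  ],
  "grip": -1,
  "grip_force": 50
}}

```text
time: 13.0
eef_pos: [0.6053, 0.0484, 0.1555]
tcp_rot: [-3.138, 0.141, -0.001]
wrist_force: [2.2, 0.3, 4.0]
finger_gap: 0.0131
```

Gripped (13 mm gap). Lifting 7 cm and carrying towards the pan.

Emit:
{"fn": "play_rows", "kwargs": {
  "series": [
    {"linear":[0,0,-0.5],"roll":0},
    {"linear":[0,0,-1.2],"roll":0},
    {"linear":[0,0,-2],"roll":0},
    {"linear":[0,0,-2],"roll":0},
    {"linear":[0,0,-1.3],"roll":0},
    {"linear":[0,0,0],"roll":0},
    {"linear":[-0.35,-1,0],"roll":0},
    {"linear":[-0.7,-2,0],"roll":0},
    {"linear":[-0.88,-2.5,0],"roll":0},
    {"linear":[-0.88,-2.5,0],"roll":0}
  ]
}}

```text
time: 14.25
eef_pos: [0.583, 0.1334, 0.2246]
tcp_rot: [-3.138, 0.138, 0.002]
wrist_force: [-0.3, 0.3, -6.1]
finger_gap: 0.0129
```

Emit:
{"fn": "play_rows", "kwargs": {
  "series": [
    {"linear":[-0.88,-2.5,0],"roll":0},
    {"linear":[-0.88,-2.5,0],"roll":0},
    {"linear":[-0.88,-2.5,0],"roll":0},
    {"linear":[-0.88,-2.5,0],"roll":0},
    {"linear":[-0.88,-2.5,0],"roll":0},
    {"linear":[-0.88,-2.5,0],"roll":0},
    {"linear":[-0.7,-2,0],"roll":0},
    {"linear":[-0.53,-1.5,0],"roll":0},
    {"linear":[-0.35,-1.0,0],"roll":0},
    {"linear":[-0.1,-0.25,0],"roll":0}
  ]
}}

```text
time: 15.5
eef_pos: [0.5324, 0.334, 0.2252]
tcp_rot: [3.138, -0.14, -0.0]
wrist_force: [0.9, -1.2, -6.6]
finger_gap: 0.0128
```

Emit:
{"fn": "play_rows", "kwargs": {
  "series": [
    {"linear":[0,0,0],"roll":1},
    {"linear":[0,0,0],"roll":2},
    {"linear":[0,0,0],"roll":2},
    {"linear":[0,0,0],"roll":2},
    {"linear":[0,0,0],"roll":1},
    {"linear":[0,0,0.7],"roll":0},
    {"linear":[0,0,1.2],"roll":0},
    {"linear":[0,0,0.8],"roll":0},
    {"linear":[0,0,0],"roll":0},
    {"linear":[0,0,0],"roll":0}
  ]
}}

```text
time: 16.75
eef_pos: [0.5327, 0.3336, 0.1984]
tcp_rot: [-3.121, 0.359, -0.0]
wrist_force: [-0.1, -0.7, -5.1]
finger_gap: 0.013
```

```bash
python3 - <<'E'
from h import *
s=bot.sense(); print(s["time"],s["eef_pos"],s["tcp_rot"],s["wrist_force"],s["torque"])
d=grab("scene"); f=d["frame"]
c=f[150:350,340:540]; c=cv2.resize(c,None,fx=3,fy=3,interpolation=cv2.INTER_CUBIC)
cv2.imwrite("pics/crop7.png",c[:,:,::-1])
E
```

```text
16.75 [0.53270135 0.33358461 0.19842668] [-3.12087221e+00  3.59433669e-01 -3.91614666e-04] [-0.07494532 -0.74800358 -5.12513901] [ 0.00031876 -0.0081155   0.04418442]
```

View pics/crop7.png

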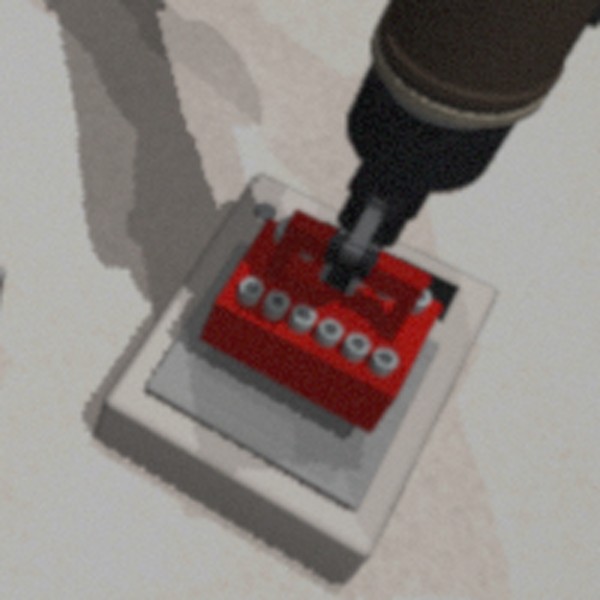

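The carrier hangs upright and aligned over the pan. Lowering to just above it, then creeping down.

Emit:
{"fn": "play_rows", "kwargs": {
  "series": [
    {"linear":[0.1,0,0.5],"roll":0},
    {"linear":[0,0,0.6],"roll":0},
    {"linear":[0,0,0.4],"roll":0},
    {"linear":[0,0,0.3],"roll":0},
    {"linear":[0,0,0.2],"roll":0},
    {"linear":[0,0,0.15],"roll":0},
    {"linear":[0,0,0.1],"roll":0},
    {"linear":[0,0,0.1],"roll":0},
    {"linear":[0,0,0.1],"roll":0},
    {"linear":[0,0,0],"roll":0}
  ]
}}

```text
time: 18.05
eef_pos: [0.5334, 0.3333, 0.1737]
tcp_rot: [3.121, -0.359, -0.0]
wrist_force: [-0.2, -0.6, -6.2]
finger_gap: 0.013
```

Emit:
{"fn": "play_rows", "kwargs": {
  "series": [
    {"linear":[0,0,0.05],"roll":0},
    {"linear":[0,0,0.05],"roll":0},
    {"linear":[0,0,0.05],"roll":0},
    {"linear":[0,0,0.05],"roll":0},
    {"linear":[0,0,0],"roll":0},
    {"linear":[0,0,0],"roll":0},
    {"linear":[0,0,0],"roll":0},
    {"linear":[0,0,0],"roll":0},
    {"linear":[0,0,0],"roll":0},
    {"linear":[0,0,0],"roll":0}
  ]
}}

```text
time: 19.3
eef_pos: [0.5335, 0.3333, 0.1718]
tcp_rot: [3.121, -0.359, -0.0]
wrist_force: [-0.2, 0.0, -5.5]
finger_gap: 0.0135
```

Still hanging (about −6 N). I'll creep 2 mm more.

Emit:
{"fn": "play_rows", "kwargs": {
  "series": [
    {"linear":[0,0,0.05],"roll":0},
    {"linear":[0,0,0.05],"roll":0},
    {"linear":[0,0,0.05],"roll":0},
    {"linear":[0,0,0.05],"roll":0},
    {"linear":[0,0,0],"roll":0},
    {"linear":[0,0,0],"roll":0},
    {"linear":[0,0,0],"roll":0},
    {"linear":[0,0,0],"roll":0},
    {"linear":[0,0,0],"roll":0},
    {"linear":[0,0,0],"roll":0}
  ]
}}

```text
time: 20.55
eef_pos: [0.5339, 0.3332, 0.1715]
tcp_rot: [-3.12, 0.36, -0.001]
wrist_force: [-4.8, -3.6, 11.1]
finger_gap: 0.0133
```

Set down (+11 N). I'll relieve the load, then open and rise.

Emit:
{"fn": "play_rows", "kwargs": {
  "series": [
    {"linear":[0,0,-0.06],"roll":0},
    {"linear":[0,0,-0.06],"roll":0},
    {"linear":[0,0,0],"roll":0},
    {"linear":[0,0,0],"roll":0},
    {"linear":[0,0,0],"roll":0},
    {"linear":[0,0,0],"roll":0},
    {"linear":[0,0,0],"roll":0},
    {"linear":[0,0,0],"roll":0},
    {"linear":[0,0,0],"roll":0},
    {"linear":[0,0,0],"roll":0}
  ]
}}

```text
time: 21.8
eef_pos: [0.5338, 0.3332, 0.1715]
tcp_rot: [-3.121, 0.36, -0.001]
wrist_force: [-1.7, -3.1, 6.9]
finger_gap: 0.0132
```

Emit:
{"fn": "play_rows", "kwargs": {
  "series": [
    {"linear":[0,0,0],"roll":0},
    {"linear":[0,0,0],"roll":0},
    {"linear":[0,0,0],"roll":0},
    {"linear":[0,0,0],"roll":0},
    {"linear":[0,0,0],"roll":0},
    {"linear":[0,0,0],"roll":0},
    {"linear":[0,0,-0.5],"roll":0},
    {"linear":[0,0,-1],"roll":0},
    {"linear":[0,0,-2],"roll":0},
    {"linear":[0,0,-2],"roll":0}
  ],
  "grip": 1
}}

```text
time: 23.05
eef_pos: [0.5336, 0.3333, 0.2274]
tcp_rot: [-3.121, 0.359, -0.001]
wrist_force: [0.5, 0.2, -0.2]
finger_gap: 0.0852
```

Emit:
{"fn": "play_rows", "kwargs": {
  "series": [
    {"linear":[0,0,-3],"roll":0},
    {"linear":[0,0,-3],"roll":0},
    {"linear":[0,3,-1],"roll":0},
    {"linear":[0,4,0],"roll":0},
    {"linear":[0,4,0],"roll":0},
    {"linear":[0,4,0],"roll":0},
    {"linear":[0,4,0],"roll":0},
    {"linear":[0,3,0],"roll":0},
    {"linear":[0,0,0],"roll":0},
    {"linear":[0,0,0],"roll":0}
  ]
}}

```text
time: 24.3
eef_pos: [0.4837, 0.1199, 0.2963]
tcp_rot: [-3.12, 0.358, -0.001]
wrist_force: [-0.9, 0.3, -1.1]
finger_gap: 0.0853
```

```bash
python3 - <<'E'
from h import *
s=bot.sense(); print(s["time"],s["eef_pos"],s["wrist_force"])
d=grab("scene"); save(d,"end.png"); d=grab("top"); f=d["frame"]
c1=np.clip(cv2.resize(f[130:290,80:320],None,fx=1.6,fy=1.6).astype(float)*1.9,0,255).astype(np.uint8)
sc=cv2.imread("pics/end.png")[150:350,140:540]
h=max(sc.shape[0],c1.shape[0]); pad=lambda a:np.vstack([a,np.zeros((h-a.shape[0],a.shape[1],3),np.uint8)])
cv2.imwrite("pics/end2.png",np.hstack([pad(sc),pad(c1[:,:,::-1])]))
R,G,B=[f[:,:,i].astype(int) for i in range(3)]
m=((R>70)&(R>2.0*G)&(R>2.0*B)).astype(np.uint8); m=cv2.morphologyEx(m,cv2.MORPH_CLOSE,np.ones((5,5)))
for k in cv2.findContours(m,0,2)[0]:
    if cv2.contourArea(k)<200: continue
    r=cv2.minAreaRect(k); z=.122 if r[0][0]<200 else .05; print(r,onz(d,*r[0],z))
E
```

```text
24.3 [0.48371614 0.11988809 0.29633063] [-0.87936398  0.2817168  -1.1327465 ]
((281.7095642089844, 256.41082763671875), (29.24471092224121, 29.11587905883789), 75.0685806274414) [ 0.38559788 -0.05726561  0.05      ]
((134.82986450195312, 199.32716369628906), (44.31203079223633, 24.24677276611328), 15.708636283874512) [0.52438738 0.33712229 0.122     ]
```

View pics/end2.png

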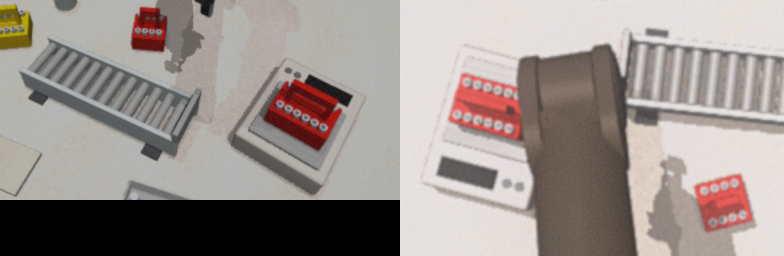

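The carrier stands upright in the middle of the pan (left crop 305,115), and the spare hasn't moved. The top view of the carrier is partly hidden by the arm (right crop 485,105), so its measured centre of (0.524, 0.337) is biased. Nothing is touching. Handing in.

```bash
python3 -c "
from cell import bot
print(bot.finish_job(), bot.sense()['time'])"
```

```text
the job is handed in; nothing more can be done
the job is handed in; nothing more can be done
```

I rolled the red carrier along the lane by pushing its end block with shut fingers until it was flush against the end stop. The tool stalled there at about 9 N, and the picture showed no gap. I then lifted the carrier by its handle, set it down on the balance pan and let go. The contact force at set-down was about 11 N. Everything up to hand-in took about 24 s of the 42 s.

**Last checks:**
- **Carrier:** it stands upright on the pan in the scene view, and I released it at (0.534, 0.333). I had measured the pan centre at (0.534, 0.334).
- **Spare and yellow carriers:** the spare measured within 0.5 mm of where it started. I left the yellow one alone.
- **Robot:** the gripper is open and well clear, with the wrist force near zero.

**One disagreement:** the final top-view measurement put the carrier about 1 cm off, at (0.524, 0.337). The arm was hiding part of the carrier in that view, so I trusted the scene view and the release position. I did not move the arm away to measure it again.

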